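Set out two primed plates for spraying

ROBOT

A 6-joint arm with a two-finger parallel gripper is mounted at the origin on the work surface. World frame = base frame: x ahead of the robot, y to its left, z up, the work surface at z = 0. Lengths are in m, angles in rad, forces in N, time in s.
With the tool pointing down it reaches from about 0.35 to 0.85 m from the base axis. Payload 8.1 kg.
Tool frame: the origin (TCP) lies midway between the tips of the shut fingers; the grasp point (between the pads) lies 19 mm behind it (env.pinch_z is the distance from the TCP to the grasp point, in m); z points along the fingers, y is the line along which they close (so a half turn about z gives the same grasp; the last joint's range is limited). The gripper opens to 85 mm and grips with 20 to 120 N. Pads are 22 mm wide; open, the fingers measure 114 mm over their backs; the gripper's body (76 mm by 85 mm) begins 54 mm behind the grasp point. The pads swing forward as they close: fully open they stand 13 mm farther back than shut.
Start: joints at [1.089, 0.13, 1.488, -0, 1.523, -0.085], TCP at [0.232, 0.553, 0.204] pointing down, gripper open.
Joint ranges: [-2.96, 2.96], [-0.89, 2.26], [0.02, 2.5], [-1.34, 4.48], [0, 2.73], [-2.66, 2.66]. Speed limits (rad/s): [2.39, 2.39, 2.79, 3.14, 3.14, 3.14].

INTERFACE

Orientations are given as a unit quaternion [x, y, z, w].
In Python, from bench import env gives the robot as it stands. The module is installed in compiled form; this text tells all that it offers.
- The arm moves only by the tool apply_moves, never from a script. Its argument "steps" is a list of rows, each an object with "gripper": the opening, from 0 (shut) to 1 (fully open); "translation": the shift along the tool's x, y, z in m, a list of three; "yaw": the turn about the tool's z in degrees. In form: [{"gripper": gripper, "translation": [dx, dy, dz], "yaw": yaw}, ...]. A call has 1 to 12 rows; each row is the pose to reach, as a shift and turn from the pose commanded when the call began, along the tool's axes at that moment; what a row does not reach only later rows make up. A row lasts 1/12 s, in which the tool goes at most 41.7 mm and 7.16 degrees, less where a joint would pass 70% of its speed; a pose out of reach is approached as far as the arm can. A call with a gripper value outside its range is refused whole. The fingers move at their own pace and stop on an object; the grip force is fixed at half the most. Time passes only in rows, so rows that repeat a pose let the fingers close. It gives the time, the measured TCP pose, the force, the opening and the grip force at its end, in the units of the state.
- env.read_state(): the state, without advancing time (a new reading comes with each control period).
- env.camera(name): name is "side" or "top"; returns (picture, depth): 400x640x3 uint8, red, green, blue; 400x640 float32, m along the optical axis (not along the pixel's ray), 0 where there is no reading.
- env.get_calibration(name): a dict with "K" (3x3 intrinsics, pixels), "R" (3x3) and "t" (3): a world point X has camera coordinates R X + t. Camera axes: x right, y down, z forward; pixel columns grow to the right and rows downward; lengths in m; the calibration is good to about 2 mm. A picture is of the moment at which its call begins. get_calibration takes no time and is no camera call.
- env.job_done(): hands the job in; it is judged then, once.
The state is a dict: "clock": time; "qpos": joint angles; "joint_velocities": joint speeds; "joint_efforts": joint torques, N m; "ee_pos": TCP position; "tool_rot": TCP orientation; "contact_force": force on the tool from outside, world axes, zero at the start; "moment": the same for the moment, N m; "gripper_width": finger opening in m; "gripper_force": force on a finger pad.
Only numpy, scipy, OpenCV 4.12 (cv2) and the standard library are available. Lean on these libraries where they do the work, as an engineer would, in place of code of your own. Each camera call takes 0.05 s, during which the arm holds its last target. There are 200 camera calls.

TASK

Set out the next two parts for spraying: lay the round rosette (the larger of the two round plates) flat in the middle of the round turntable, and lay the oblong plate flat across the two ribs of the wooden spray rest, centred and pointing along the rest. Set each part down on its support, do not drop it from a height.

Things in the scene. Friction and masses are not known exactly. Their poses are not given: they have to be found in the camera images.
- rosette_mid (a point): Centre (half-way up) of the rosette: a loose flat round plate of white-primed aluminium, 48 mm in diameter, 8 mm thick, with two small dark screw holes. About 40 g. It lies flat on the table; its z axis is the disc's axis. A similar disc of only 28 mm and a 56 mm square plate, both also white and 8 mm thick, lie nearby and are not wanted. The four plates lie in one row nearest the robot, in any order.
- oblong_mid (a point): Centre (half-way up) of the oblong plate: a loose flat rectangular plate of white-primed aluminium, 36 mm (its x axis) by 110 mm (its y axis, the long way) by 8 mm thick, a small dark screw hole near each end. About 85 g. It lies flat on the table, z axis vertical; either face may be up and either end first when it is laid down.
- turntable_top (a point): Centre of the top face of the spray turntable: a flat dark steel disc 150 mm in diameter on a black foot, top face 35 mm above the table, z axis up. It is fixed and does not turn.
- rest_top (a point): Point midway between the two ribs of the spray rest, at the height of their tops, 35 mm above the table; z axis up, y axis along the rest's length. The rest is a fixed plywood board 80 mm (x) by 180 mm (y) by 12 mm thick with two wooden ribs running across it (along x), each 70 mm long, 10 mm wide and 23 mm tall, their centre lines 36 mm either side of this point along y. Turntable and rest stand side by side beyond the plates, either one on the left.
Mind the look-alikes: they are no part of the job. What is shaped like the part that bears turntable_top but orange or red is not meant.

How it is judged:
At the end, for the whole second after the job is handed in: The rosette lies flat on the turntable, its centre within 18 mm of the turntable's; the oblong plate lies flat on both ribs of the rest, its centre within 18 mm of the point between them, its long side within 12 degrees of the rest's length; both released and at rest (horizontal distance between rosette_mid and turntable_top below 0.018 m and z of rosette_mid in the frame of turntable_top between 0.001 and 0.008 m and angle between the z axis of rosette_mid and the z axis of turntable_top, either way round below 0.1 rad and horizontal distance between oblong_mid and rest_top below 0.018 m and z of oblong_mid in the frame of rest_top between 0.001 and 0.008 m and angle between the z axis of oblong_mid and the z axis of rest_top, either way round below 0.1 rad and angle between the y axis of oblong_mid and the y axis of rest_top, either way round below 0.21 rad and linear speed of each of rosette, oblong below 0.02 m/s); the robot touches nothing.
It fails at once if the rosette is dropped: out of the fingers with its centre more than 30 mm above where it lies on its support (contact force between rosette and the fingers below 0.001 N and height (world z) of rosette_mid above 0.069 m).
It fails at once if the oblong plate is dropped: out of the fingers with its centre more than 30 mm above where it lies on its support (contact force between oblong and the fingers below 0.001 N and height (world z) of oblong_mid above 0.069 m).
It also fails if it takes over 51 s, if anything falls off the work surface, if the arm or the gripper's body presses on something with over 40 N, if the wrist force passes 120 N, or if a joint passes its speed limit or range.

## Working session

There is one attempt and no reset: what is moved stays moved. The work goes in short steps, Python scripts to look and compute and a tool call to move; the robot and the scene stay as the last step left them, time stands still between calls to the robot, and variables do not carry over. Pictures are saved under pics/ and viewed, at most 10 in all, crops included, and the job is handed in when it is done.

Besides the shell and the picture viewer there is one more tool, called after ">>>" by a JSON object that holds its "method" and its "body", one argument or row to a line. apply_moves: Moves the arm, as the interface text tells. Its arguments: {"type":"object","properties":{"steps":{"type":"array"}},"required":["steps"]}

```bash
mkdir -p pics; cat > h.py <<'E'
import numpy as np, cv2
from bench import env
def ray(cal,uv,z):
    K,R,t=[np.array(cal[k],float) for k in("K","R","t")]
    c=-R.T@t.ravel(); d=R.T@np.linalg.inv(K)@np.array([uv[0],uv[1],1.])
    return c+d*(z-c[2])/d[2]
def snap(name,tag):
    im,d=env.camera(name); cv2.imwrite(f"pics/{tag}.png",im[:,:,::-1]); np.savez(f"{tag}.npz",im=im,d=d); return im,d
E
python3 - <<'E'
from h import *
for n in("top","side"):
    im,d=snap(n,n+"0"); c=env.get_calibration(n); R=np.array(c["R"]);print(n,c["K"],-R.T@np.ravel(c["t"]),R)
s=env.read_state();print(s)
E
```

```text
top [[487.54968372   0.         325.51640456]
 [  0.         487.54968372 209.58584395]
 [  0.           0.           1.        ]] [0.35688021 0.06883002 1.21440986] [[ 0.02333011 -0.99971415 -0.00522769]
 [-0.99618557 -0.02280733 -0.08422667]
 [ 0.08408336  0.00717276 -0.99643291]]
side [[403.08506095   0.         322.05805706]
 [  0.         403.08506095 199.53823092]
 [  0.           0.           1.        ]] [ 0.44368888 -0.53824686  0.70003481] [[ 9.99904910e-01 -1.37730147e-02  6.88552913e-04]
 [-9.56602713e-03 -7.28715131e-01 -6.84750136e-01]
 [ 9.93283260e-03  6.84678436e-01 -7.28777591e-01]]
{'clock': 0.1, 'qpos': array([ 1.08860278e+00,  1.31090218e-01,  1.48915934e+00,  3.13449680e-05,
        1.52299820e+00, -8.53909339e-02]), 'joint_velocities': array([-0.00038491, -0.00070538, -0.00386709,  0.00045541, -0.0011772 ,
        0.00025507]), 'joint_efforts': array([ 7.53635086e-04, -5.70948565e+01, -5.01944983e+01, -1.75602208e-04,
        8.14482453e-03,  7.14646058e-05]), 'ee_pos': array([0.23159792, 0.55292271, 0.2027527 ]), 'tool_rot': array([ 1.97102929e-01,  9.80382451e-01, -7.90066328e-04, -2.46740607e-04]), 'contact_force': array([ 0.12271173, -0.41245775, -0.20950392]), 'moment': array([0.02118548, 0.00091259, 0.01924854]), 'gripper_force': 0.0, 'gripper_width': 0.08544876329119917}
```

View pics/top0.png

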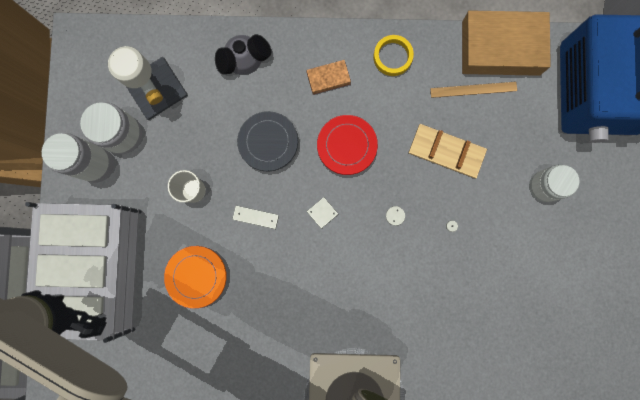

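View pics/side0.png

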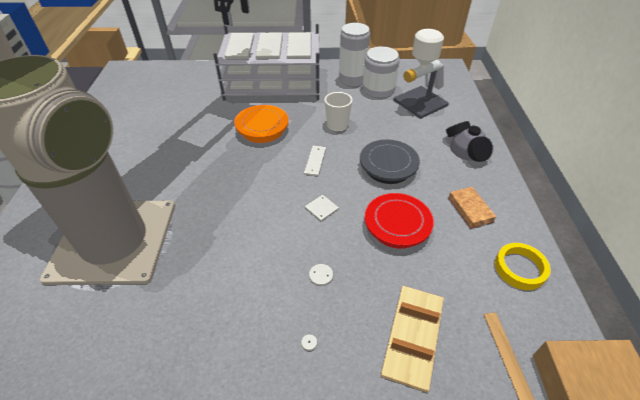

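The top view shows these candidates:
- **Round plates:** (396,215), the larger one, and (452,226), the smaller one.
- **Other plates:** oblong at (256,217) and square at (322,213).
- **Turntables:** dark at (268,141), with red (347,145) and orange (195,277) as decoys.
- **Rest:** (448,151), with a loose stick at (474,90).

By the description I choose the rosette at (396,215), the oblong at (256,217), the dark turntable and the ribbed rest. Next I measure them and check the choice in one crop.

```bash
cat > m.py <<'E'
from h import *
def blob(mask,uv):
    n,l,st,ce=cv2.connectedComponentsWithStats(mask.astype(np.uint8))
    k=l[uv[1]-3:uv[1]+4,uv[0]-3:uv[0]+4].ravel(); k=k[k>0]
    k=np.bincount(k).argmax()
    return cv2.findContours((l==k).astype(np.uint8),0,2)[0][0][:,0].astype(float)
def rect(cal,cnt,z):
    P=np.array([ray(cal,p,z)[:2] for p in cnt],np.float32)
    (x,y),(w,h),a=cv2.minAreaRect(P)
    if w<h: w,h,a=h,w,a+90
    return np.round([x,y,w,h,(a+90)%180-90],4)   # a: long axis angle from world x
def masks(im):
    hsv=cv2.cvtColor(im,cv2.COLOR_RGB2HSV); H,S,V=[hsv[...,i].astype(int) for i in range(3)]
    return dict(white=(V>175)&(S<50),dark=(V<85),wood=(H>8)&(H<28)&(S>50))
E
python3 - <<'E'
from m import *
T={"top":dict(ros=(396,210),obl=(256,217),sq=(322,213),small=(455,228),tt=(268,145),rest=(425,145)),
"side":dict(ros=(321,268),obl=(315,160),sq=(321,207),small=(305,342),tt=(389,158),rest=(415,325))}
for n in T:
    f=np.load(n+"0.npz"); c=env.get_calibration(n); M=masks(f["im"])
    for k,uv in T[n].items():
        m,z={"tt":("dark",.035),"rest":("wood",.012)}.get(k,("white",.008))
        try:
            cn=blob(M[m],uv); print(n,k,rect(c,cn,z),cn.min(0),cn.max(0))
        except Exception as e: print(n,k,e,f["im"][uv[1],uv[0]])
im=np.load("top0.npz")["im"][120:240,220:480]
cv2.imwrite("pics/crop.png",cv2.resize(im,None,fx=3,fy=3,interpolation=cv2.INTER_CUBIC)[:,:,::-1])
E
```

```text
top ros [ 4.48200e-01 -9.55000e-02  4.46000e-02  4.43000e-02 -6.26499e+01] [386. 206.] [404. 224.]
top obl [4.36900e-01 2.52100e-01 1.08800e-01 3.48000e-02 7.90103e+01] [233. 206.] [277. 228.]
top sq [  0.452    0.0861   0.0548   0.0547 -48.0508] [307. 198.] [337. 227.]
top small [ 4.26400e-01 -2.36100e-01  2.48000e-02  2.23000e-02 -8.86814e+01] [447. 221.] [457. 230.]
top tt [  0.6236   0.2247   0.0917   0.0917 -12.9887] [249. 122.] [286. 159.]
top rest [ 0.6143 -0.2236  0.1803  0.0844 70.1804] [409. 124.] [486. 178.]
side ros [ 0.4472 -0.0915  0.0465  0.0447 -0.7624] [309. 264.] [332. 283.]
side obl [4.36300e-01 2.57300e-01 1.11600e-01 3.80000e-02 7.88093e+01] [304. 145.] [325. 174.]
side sq [ 0.4516  0.0907  0.0584  0.0571 40.725 ] [305. 195.] [338. 219.]
side small [ 4.24300e-01 -2.32300e-01  2.74000e-02  2.66000e-02  8.98004e+01] [301. 334.] [316. 349.]
side tt attempt to get argmax of an empty sequence [89 93 98]
side rest [ 0.6123 -0.2226  0.1837  0.0809 70.1861] [381. 286.] [443. 392.]
```

View pics/crop.png

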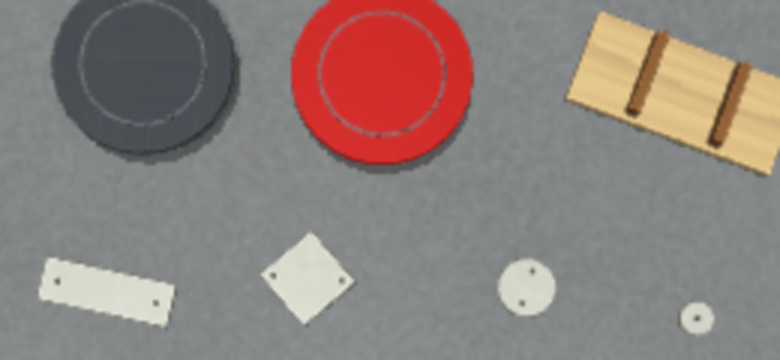

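The crop confirms it: the two-hole disc at top pixel (396,215) measures about 46 mm, so it is the rosette. The one-hole disc at (452,226) measures about 25 mm. The oblong has holes at both ends, the turntable is grey with a scribed ring, and the rest has two ribs. The sizes agree with the description, so I'll use the mean of the two views.

```bash
cat > plan.py <<'E'
import sys; from h import *
from scipy.spatial.transform import Rotation as Ro
x,y,z,a=map(float,sys.argv[1:5]); s=env.read_state(); R=Ro.from_quat(s["tool_rot"]).as_matrix()
ang=np.degrees(np.arctan2(R[1,1],R[0,1])); yaw=-((a-ang+90)%180-90)
print("tcp",s["ee_pos"].round(4),"toolY",ang.round(2),"shift",(R.T@(np.array([x,y,z])-s["ee_pos"])).round(4),"yaw",round(yaw,2),"t",s["clock"],"F",s["contact_force"].round(2),"w",round(s["gripper_width"],4), env.pinch_z, "tilt",R[2].round(4))
E
python3 plan.py .4366 .2547 .08 -11.1
```

```text
tcp [0.2316 0.5529 0.2028] toolY 67.26 shift [-0.3043 -0.1956  0.123 ] yaw 78.36 t 0.1 F [ 0.12 -0.41 -0.21] w 0.0854 0.0187 tilt [ 2.0e-04 -1.6e-03 -1.0e+00]
```

>>> {"method": "apply_moves", "body": {
  "steps": [
    {"gripper": 1,"translation": [-0.03,-0.02,0],"yaw": 7},
    {"gripper": 1,"translation": [-0.06,-0.039,0],"yaw": 14},
    {"gripper": 1,"translation": [-0.09,-0.058,0],"yaw": 21},
    {"gripper": 1,"translation": [-0.12,-0.077,0],"yaw": 28},
    {"gripper": 1,"translation": [-0.15,-0.096,0],"yaw": 35},
    {"gripper": 0.7,"translation": [-0.18,-0.116,0],"yaw": 42},
    {"gripper": 0.55,"translation": [-0.21,-0.135,0.02],"yaw": 49},
    {"gripper": 0.55,"translation": [-0.24,-0.154,0.04],"yaw": 56},
    {"gripper": 0.55,"translation": [-0.27,-0.174,0.06],"yaw": 63},
    {"gripper": 0.55,"translation": [-0.29,-0.186,0.09],"yaw": 70},
    {"gripper": 0.55,"translation": [-0.304,-0.196,0.11],"yaw": 76},
    {"gripper": 0.55,"translation": [-0.304,-0.196,0.123],"yaw": 78.4}
  ]
}}

```text
clock: 1.1
ee_pos: [0.4363, 0.2514, 0.0775]
tool_rot: [0.775, 0.632, -0.002, 0.0]
contact_force: [-1.1, 0.5, -0.9]
gripper_width: 0.047
gripper_force: 0.0
```

```bash
python3 plan.py .4366 .2547 .01 -11.1
```

```text
tcp [0.4363 0.2514 0.0775] toolY -11.67 shift [ 0.0035 -0.0002  0.0675] yaw -0.57 t 1.1 F [-1.14  0.55 -0.88] w 0.047 0.0187 tilt [-0.0032 -0.0025 -1.    ]
```

>>> {"method": "apply_moves", "body": {
  "steps": [
    {"gripper": 0.55,"translation": [0,0,0.02],"yaw": 0},
    {"gripper": 0.55,"translation": [0,0,0.04],"yaw": 0},
    {"gripper": 0.55,"translation": [0,0,0.06],"yaw": 0},
    {"gripper": 0.55,"translation": [0,0,0.07],"yaw": 0},
    {"gripper": 0.55,"translation": [0,0,0.072],"yaw": 0},
    {"gripper": 0.55,"translation": [0,0,0.074],"yaw": 0},
    {"gripper": 0.55,"translation": [0,0,0.074],"yaw": 0}
  ]
}}

```text
clock: 1.68
ee_pos: [0.4369, 0.2554, 0.0073]
tool_rot: [0.772, 0.635, 0.0, 0.0]
contact_force: [-0.3, 0.1, 0.1]
gripper_width: 0.0468
gripper_force: 0.0
```

```bash
python3 plan.py .4366 .2547 .0 -11.1; python3 - <<'E'
from h import *
im,_=snap("side","s1"); cv2.imwrite("pics/s1c.png",cv2.resize(im[60:230,230:430],None,fx=3,fy=3,interpolation=cv2.INTER_CUBIC)[:,:,::-1])
E
```

```text
tcp [0.4369 0.2554 0.0073] toolY -11.13 shift [-0.0007 -0.0002  0.0073] yaw -0.03 t 1.6833 F [-0.3   0.13  0.14] w 0.0468 0.0187 tilt [ 4.e-04  6.e-04 -1.e+00]
```

View pics/s1c.png

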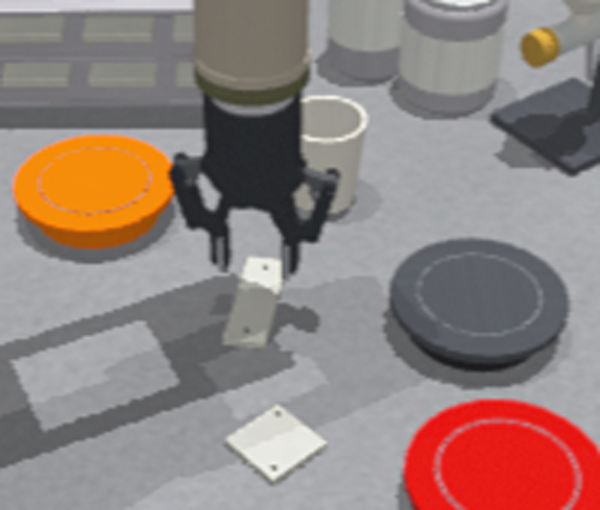

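The side crop shows the fingers straddling the oblong, with tips at crop (222,268) and (290,275) and the plate centre near (252,300). I'll check how high the tips really are by projecting the TCP into the view.

```bash
python3 - <<'E'
from h import *
c=env.get_calibration("side");K,R,t=[np.array(c[k],float) for k in("K","R","t")]
ax=np.array([.981,-.193,0])
for z in(.004,.0073,.015,.026,.04):
  o=[]
  for s in(-1,0,1):
    p=K@(R@(np.array([.4369,.2554,z])+s*.028*ax)+t.ravel());p=p[:2]/p[2];o.append(((p-[230,60])*3).round(0))
  print(z,o)
f=np.load("s1.npz");d=f["d"]
for v in range(140,156,2): print(v,[round(float(d[v,u]),3) for u in range(300,332,2)])
E
```

```text
0.004 [array([224., 298.]), array([255., 302.]), array([287., 305.])]
0.0073 [array([224., 295.]), array([255., 299.]), array([287., 303.])]
0.015 [array([223., 288.]), array([255., 292.]), array([287., 296.])]
0.026 [array([223., 278.]), array([255., 282.]), array([287., 286.])]
0.04 [array([222., 266.]), array([255., 269.]), array([287., 273.])]
140 [1.003, 1.002, 0.998, 1.012, 1.11, 1.113, 1.11, 1.111, 1.115, 1.113, 1.113, 1.115, 0.992, 0.981, 0.981, 0.986]
142 [1.007, 1.009, 0.997, 1.017, 1.105, 1.104, 1.104, 1.107, 1.108, 1.108, 1.108, 1.107, 0.991, 0.987, 0.988, 1.008]
144 [1.1, 1.014, 1.008, 1.017, 1.101, 1.106, 1.099, 1.099, 1.098, 1.096, 1.1, 1.1, 0.995, 0.991, 0.993, 1.012]
146 [1.094, 1.016, 1.009, 1.024, 1.097, 1.096, 1.096, 1.083, 1.083, 1.08, 1.081, 1.098, 0.998, 0.998, 1.004, 1.017]
148 [1.089, 1.09, 1.012, 1.028, 1.093, 1.092, 1.074, 1.08, 1.078, 1.078, 1.077, 1.08, 1.003, 1.006, 1.005, 1.091]
150 [1.085, 1.085, 1.019, 1.082, 1.084, 1.084, 1.071, 1.071, 1.07, 1.07, 1.07, 1.077, 1.009, 1.007, 1.011, 1.084]
152 [1.078, 1.08, 1.078, 1.078, 1.078, 1.079, 1.065, 1.066, 1.067, 1.066, 1.067, 1.066, 1.014, 1.011, 1.081, 1.079]
154 [1.074, 1.072, 1.074, 1.076, 1.073, 0.0, 1.061, 1.06, 1.058, 1.061, 1.062, 1.061, 1.066, 1.073, 1.072, 1.072]
```

```bash
python3 - <<'E'
from h import *
c=env.get_calibration("side");K,R,t=[np.array(c[k],float) for k in("K","R","t")]
f=np.load("s1.npz");d=f["d"];im=f["im"]
def W(u,v): return R.T@(d[v,u]*(np.linalg.inv(K)@[u,v,1.])-t.ravel())
for v in range(84,156,4): print(v,[ (u,*W(u,v).round(3)) for u in (304,312,326)], im[v,304],im[v,326])
E
```

```text
84 [(304, np.float64(0.416), np.float64(0.223), np.float64(0.247)), (312, np.float64(0.433), np.float64(0.217), np.float64(0.25)), (326, np.float64(0.463), np.float64(0.224), np.float64(0.246))] [125 118 107] [126 119 108]
88 [(304, np.float64(0.416), np.float64(0.219), np.float64(0.239)), (312, np.float64(0.433), np.float64(0.213), np.float64(0.243)), (326, np.float64(0.463), np.float64(0.228), np.float64(0.234))] [110 104  95] [75 75 58]
92 [(304, np.float64(0.416), np.float64(0.221), np.float64(0.229)), (312, np.float64(0.433), np.float64(0.214), np.float64(0.233)), (326, np.float64(0.463), np.float64(0.224), np.float64(0.226))] [69 70 50] [84 85 75]
96 [(304, np.float64(0.415), np.float64(0.236), np.float64(0.21)), (312, np.float64(0.433), np.float64(0.226), np.float64(0.215)), (326, np.float64(0.463), np.float64(0.236), np.float64(0.209))] [91 92 96] [37 39 42]
100 [(304, np.float64(0.415), np.float64(0.228), np.float64(0.204)), (312, np.float64(0.433), np.float64(0.218), np.float64(0.21)), (326, np.float64(0.463), np.float64(0.23), np.float64(0.203))] [40 39 43] [38 40 44]
104 
[... 2138 characters left out ...]
np.float64(0.084))] [67 67 71] [38 40 43]
144 [(304, np.float64(0.41), np.float64(0.254), np.float64(0.06)), (312, np.float64(0.429), np.float64(0.325), np.float64(0.003)), (326, np.float64(0.465), np.float64(0.239), np.float64(0.071))] [79 79 82] [77 79 83]
148 [(304, np.float64(0.41), np.float64(0.249), np.float64(0.051)), (312, np.float64(0.429), np.float64(0.298), np.float64(0.011)), (326, np.float64(0.465), np.float64(0.244), np.float64(0.055))] [90 92 94] [76 78 82]
152 [(304, np.float64(0.407), np.float64(0.293), np.float64(0.001)), (312, np.float64(0.429), np.float64(0.283), np.float64(0.01)), (326, np.float64(0.465), np.float64(0.241), np.float64(0.045))] [123 124 126] [137 138 142]
```

The depth readings put the real fingertips about 42 mm above the table, while the reported TCP implies about 15 mm. The x and y readings agree with the picture. I'll go down in guarded steps, checking by depth and force.

>>> {"method": "apply_moves", "body": {
  "steps": [
    {"gripper": 0.55,"translation": [0,0,0.005],"yaw": 0},
    {"gripper": 0.55,"translation": [0,0,0.01],"yaw": 0},
    {"gripper": 0.55,"translation": [0,0,0.01],"yaw": 0},
    {"gripper": 0.55,"translation": [0,0,0.01],"yaw": 0}
  ]
}}

```text
clock: 2.07
ee_pos: [0.4362, 0.255, -0.0036]
tool_rot: [0.772, 0.635, -0.0, -0.0]
contact_force: [-0.1, -1.4, -0.4]
gripper_width: 0.0471
gripper_force: 0.0
```

```bash
cat > tip.py <<'E'
import sys; from h import *
# lowest gripper points: depth points close in xy to the TCP, dark
s=env.read_state(); c=env.get_calibration("side");K,R,t=[np.array(c[k],float) for k in("K","R","t")]
im,d=env.camera("side"); v,u=np.nonzero(d>0); D=d[v,u]
P=(np.linalg.inv(K)@np.vstack([u,v,np.ones(len(u))])*D).T-t.ravel(); P=P@R
e=s["ee_pos"]; r=np.hypot(P[:,0]-e[0],P[:,1]-e[1]); m=(r<.05)&(im[v,u].max(1)<160)
for sg in(-1,1):
    k=m&((P[:,0]-e[0])*sg>.016)&(P[:,2]>.008); q=P[k]; q=q[np.argsort(q[:,2])][:8]; print(sg,q.round(3).tolist())
print(e,s["contact_force"].round(1),s["gripper_width"],s["clock"])
E
python3 tip.py
```

```text
-1 [[0.414, 0.211, 0.008], [0.419, 0.226, 0.008], [0.419, 0.222, 0.008], [0.416, 0.229, 0.009], [0.419, 0.245, 0.009], [0.419, 0.229, 0.009], [0.416, 0.221, 0.009], [0.416, 0.218, 0.009]]
1 [[0.455, 0.252, 0.008], [0.452, 0.249, 0.008], [0.452, 0.256, 0.009], [0.455, 0.26, 0.009], [0.452, 0.252, 0.009], [0.455, 0.256, 0.009], [0.458, 0.267, 0.009], [0.458, 0.271, 0.009]]
[ 0.43618772  0.25501119 -0.00358071] [-0.1 -1.4 -0.4] 0.047097716744203544 2.0667
```

>>> {"method": "apply_moves", "body": {
  "steps": [
    {"gripper": 0.55,"translation": [0,0,0.005],"yaw": 0},
    {"gripper": 0.55,"translation": [0,0,0.01],"yaw": 0},
    {"gripper": 0.55,"translation": [0,0,0.014],"yaw": 0},
    {"gripper": 0.55,"translation": [0,0,0.017],"yaw": 0},
    {"gripper": 0.55,"translation": [0,0,0.017],"yaw": 0},
    {"gripper": 0.55,"translation": [0,0,0.017],"yaw": 0}
  ]
}}

```text
clock: 2.62
ee_pos: [0.4361, 0.255, -0.0207]
tool_rot: [0.772, 0.635, -0.0, -0.0]
contact_force: [-0.1, 0.1, -0.3]
gripper_width: 0.0471
gripper_force: 0.0
```

```bash
python3 plan.py .4366 .2547 .0 -11.1; python3 - <<'E'
from h import *
im,_=snap("side","s2"); cv2.imwrite("pics/s2c.png",cv2.resize(im[100:200,260:380],None,fx=5,fy=5,interpolation=cv2.INTER_CUBIC)[:,:,::-1])
E
```

```text
tcp [ 0.4361  0.255  -0.0207] toolY -11.13 shift [-0.0002  0.0005 -0.0207] yaw -0.03 t 2.6167 F [-0.07  0.1  -0.27] w 0.0471 0.0187 tilt [-6.e-04 -7.e-04 -1.e+00]
```

View pics/s2c.png

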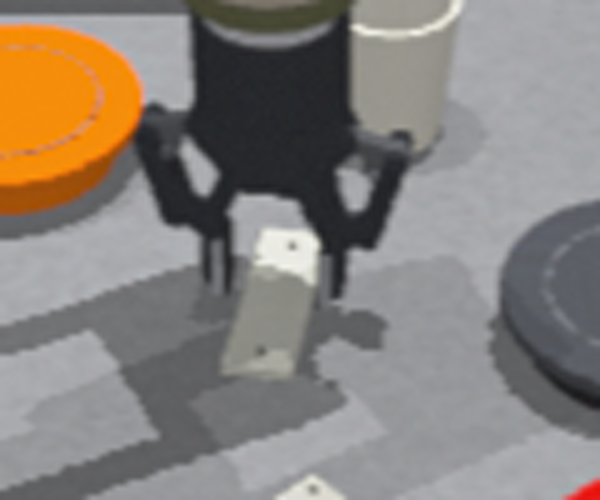

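The tips are now at crop (218,290) and (337,297), straddling the plate centre near (270,303), about 10 mm above the table. I'll lower a little more, watching the force.

>>> {"method": "apply_moves", "body": {
  "steps": [
    {"gripper": 0.55,"translation": [0,0,0.002],"yaw": 0},
    {"gripper": 0.55,"translation": [0,0,0.004],"yaw": 0},
    {"gripper": 0.55,"translation": [0,0,0.006],"yaw": 0},
    {"gripper": 0.55,"translation": [0,0,0.007],"yaw": 0},
    {"gripper": 0.55,"translation": [0,0,0.007],"yaw": 0}
  ]
}}

```text
clock: 3.08
ee_pos: [0.4362, 0.255, -0.0277]
tool_rot: [0.772, 0.635, -0.0, -0.0]
contact_force: [-1.3, 0.4, 0.2]
gripper_width: 0.047
gripper_force: 0.0
```

>>> {"method": "apply_moves", "body": {
  "steps": [
    {"gripper": 0.55,"translation": [0,0,0.001],"yaw": 0},
    {"gripper": 0.55,"translation": [0,0,0.002],"yaw": 0},
    {"gripper": 0.55,"translation": [0,0,0.002],"yaw": 0}
  ]
}}

```text
clock: 3.33
ee_pos: [0.4364, 0.2551, -0.0295]
tool_rot: [0.772, 0.635, -0.0, -0.0]
contact_force: [-0.8, 0.1, 0.1]
gripper_width: 0.0469
gripper_force: 0.0
```

>>> {"method": "apply_moves", "body": {
  "steps": [
    {"gripper": 0.55,"translation": [0,0,0.001],"yaw": 0},
    {"gripper": 0.55,"translation": [0,0,0.002],"yaw": 0},
    {"gripper": 0.55,"translation": [0,0,0.002],"yaw": 0}
  ]
}}

```text
clock: 3.58
ee_pos: [0.4367, 0.2552, -0.0301]
tool_rot: [0.772, 0.635, -0.0, 0.0]
contact_force: [-6.1, -3.2, 14.6]
gripper_width: 0.047
gripper_force: 7.3
```

>>> {"method": "apply_moves", "body": {
  "steps": [
    {"gripper": 0.55,"translation": [0,0,0.001],"yaw": 0},
    {"gripper": 0.55,"translation": [0,0,0.002],"yaw": 0},
    {"gripper": 0.55,"translation": [0,0,0.002],"yaw": 0}
  ]
}}

```text
clock: 3.83
ee_pos: [0.4368, 0.2552, -0.0302]
tool_rot: [0.772, 0.635, -0.0, 0.0]
contact_force: [-17.2, -7.8, 37.1]
gripper_width: 0.0471
gripper_force: 18.8
```

Contact came at a reported z of about -0.030, which puts the tips on the table. I'll back off about 3 mm above that, close on the plate and lift.

>>> {"method": "apply_moves", "body": {
  "steps": [
    {"gripper": 0.55,"translation": [0,0,-0.004],"yaw": 0},
    {"gripper": 0.55,"translation": [0,0,-0.0065],"yaw": 0},
    {"gripper": 0.4,"translation": [0,0,-0.0065],"yaw": 0},
    {"gripper": 0.3,"translation": [0,0,-0.0065],"yaw": 0},
    {"gripper": 0.2,"translation": [0,0,-0.0065],"yaw": 0},
    {"gripper": 0.2,"translation": [0,0,-0.0065],"yaw": 0},
    {"gripper": 0.2,"translation": [0,0,-0.0065],"yaw": 0}
  ]
}}

```text
clock: 4.42
ee_pos: [0.4372, 0.2554, -0.0258]
tool_rot: [0.772, 0.635, 0.001, 0.0]
contact_force: [-2.2, -1.1, 11.4]
gripper_width: 0.0335
gripper_force: 59.1
```

>>> {"method": "apply_moves", "body": {
  "steps": [
    {"gripper": 0.2,"translation": [0,0,-0.01],"yaw": 0},
    {"gripper": 0.2,"translation": [0,0,-0.03],"yaw": 0},
    {"gripper": 0.2,"translation": [0,0,-0.05],"yaw": 0},
    {"gripper": 0.2,"translation": [0,0,-0.07],"yaw": 0},
    {"gripper": 0.2,"translation": [0,0,-0.09],"yaw": 0},
    {"gripper": 0.2,"translation": [0,0,-0.09],"yaw": 0},
    {"gripper": 0.2,"translation": [0,0,-0.09],"yaw": 0}
  ]
}}

```text
clock: 5.0
ee_pos: [0.4374, 0.2556, 0.0642]
tool_rot: [0.772, 0.635, 0.001, 0.0]
contact_force: [-0.3, 0.2, -1.5]
gripper_width: 0.0337
gripper_force: 60.5
```

```bash
python3 plan.py .6133 -.2231 .065 -19.8; python3 - <<'E'
from h import *
im,_=snap("side","s3"); cv2.imwrite("pics/s3c.png",cv2.resize(im[60:200,230:400],None,fx=4,fy=4,interpolation=cv2.INTER_CUBIC)[:,:,::-1])
E
```

```text
tcp [0.4374 0.2556 0.0642] toolY -11.14 shift [-0.4357  0.265  -0.001 ] yaw 8.66 t 5.0 F [-0.29  0.21 -1.53] w 0.0337 0.0187 tilt [ 0.0015  0.0021 -1.    ]
```

View pics/s3c.png

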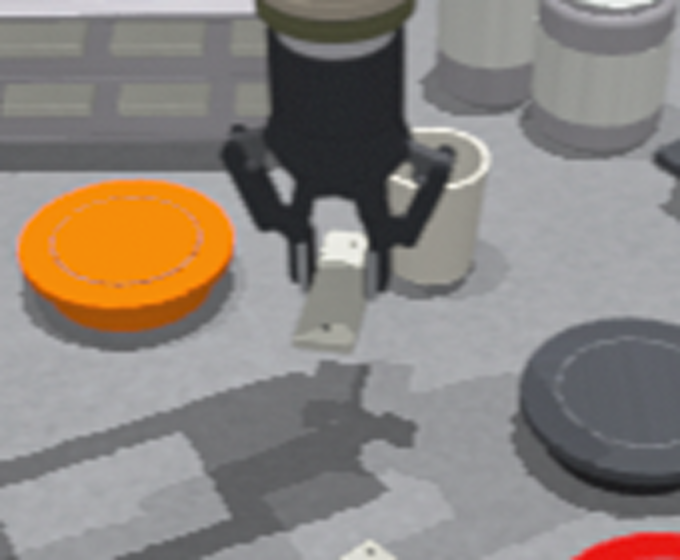

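The oblong is held level between the pads, from crop (345,235) to (325,345). Now I carry it to the rest.

>>> {"method": "apply_moves", "body": {
  "steps": [
    {"gripper": 0.2,"translation": [-0.013,0.008,-0.005],"yaw": 0},
    {"gripper": 0.2,"translation": [-0.035,0.021,-0.01],"yaw": 1},
    {"gripper": 0.2,"translation": [-0.065,0.04,-0.01],"yaw": 2},
    {"gripper": 0.2,"translation": [-0.095,0.058,-0.01],"yaw": 3},
    {"gripper": 0.2,"translation": [-0.125,0.076,-0.01],"yaw": 4},
    {"gripper": 0.2,"translation": [-0.155,0.094,-0.01],"yaw": 5},
    {"gripper": 0.2,"translation": [-0.185,0.113,-0.01],"yaw": 6},
    {"gripper": 0.2,"translation": [-0.215,0.131,-0.01],"yaw": 7},
    {"gripper": 0.2,"translation": [-0.245,0.149,-0.01],"yaw": 8},
    {"gripper": 0.2,"translation": [-0.275,0.167,-0.01],"yaw": 8.7},
    {"gripper": 0.2,"translation": [-0.3,0.182,-0.01],"yaw": 8.7},
    {"gripper": 0.2,"translation": [-0.31,0.189,-0.01],"yaw": 8.7}
  ]
}}

```text
clock: 6.05
ee_pos: [0.5614, -0.089, 0.071]
tool_rot: [0.819, 0.574, -0.001, -0.001]
contact_force: [0.2, 0.9, -0.7]
gripper_width: 0.0339
gripper_force: 60.4
```

```bash
python3 plan.py .6133 -.2231 .065 -19.8
```

```text
tcp [ 0.5614 -0.089   0.071 ] toolY -19.99 shift [-0.1083  0.0946  0.0059] yaw -0.19 t 6.05 F [ 0.22  0.91 -0.7 ] w 0.0339 0.0187 tilt [-0.0013 -0.0023 -1.    ]
```

>>> {"method": "apply_moves", "body": {
  "steps": [
    {"gripper": 0.2,"translation": [-0.02,0.017,0],"yaw": 0},
    {"gripper": 0.2,"translation": [-0.05,0.042,0],"yaw": 0},
    {"gripper": 0.2,"translation": [-0.08,0.067,0],"yaw": 0},
    {"gripper": 0.2,"translation": [-0.1,0.084,0],"yaw": 0},
    {"gripper": 0.2,"translation": [-0.112,0.094,0],"yaw": 0},
    {"gripper": 0.2,"translation": [-0.112,0.094,0.01],"yaw": 0},
    {"gripper": 0.2,"translation": [-0.112,0.094,0.02],"yaw": 0},
    {"gripper": 0.2,"translation": [-0.112,0.094,0.03],"yaw": 0},
    {"gripper": 0.2,"translation": [-0.112,0.094,0.03],"yaw": 0},
    {"gripper": 0.2,"translation": [-0.112,0.094,0.03],"yaw": 0}
  ]
}}

```text
clock: 6.88
ee_pos: [0.6108, -0.2208, 0.0409]
tool_rot: [0.818, 0.575, -0.001, -0.002]
contact_force: [0.8, 0.9, -1.2]
gripper_width: 0.0335
gripper_force: 60.4
```

```bash
python3 plan.py .6133 -.2231 .011 -19.8; python3 - <<'E'
from h import *
im,_=snap("side","s4"); cv2.imwrite("pics/s4c.png",cv2.resize(im[180:400,300:520],None,fx=2.5,fy=2.5,interpolation=cv2.INTER_CUBIC)[:,:,::-1])
E
```

```text
tcp [ 0.6108 -0.2208  0.0409] toolY -19.76 shift [-0.0013  0.0032  0.0299] yaw 0.04 t 6.8833 F [ 0.83  0.85 -1.19] w 0.0335 0.0187 tilt [ 5.0e-04 -4.1e-03 -1.0e+00]
```

View pics/s4c.png

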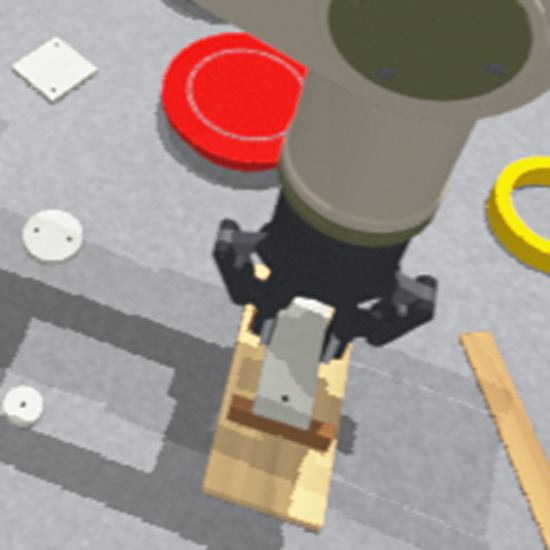

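The plate sits above the rest, aligned and roughly centred, with its near end at crop (285,405) above the near rib. Lowering it now.

>>> {"method": "apply_moves", "body": {
  "steps": [
    {"gripper": 0.2,"translation": [-0.001,0.002,0.01],"yaw": 0},
    {"gripper": 0.2,"translation": [-0.001,0.002,0.02],"yaw": 0},
    {"gripper": 0.2,"translation": [-0.001,0.002,0.026],"yaw": 0},
    {"gripper": 0.2,"translation": [-0.001,0.002,0.028],"yaw": 0},
    {"gripper": 0.2,"translation": [-0.001,0.002,0.029],"yaw": 0},
    {"gripper": 0.2,"translation": [-0.001,0.002,0.029],"yaw": 0},
    {"gripper": 0.2,"translation": [-0.001,0.002,0.029],"yaw": 0}
  ]
}}

```text
clock: 7.52
ee_pos: [0.6142, -0.2245, 0.0145]
tool_rot: [0.818, 0.575, 0.0, 0.0]
contact_force: [0.8, 0.1, -0.7]
gripper_width: 0.0338
gripper_force: 60.4
```

>>> {"method": "apply_moves", "body": {
  "steps": [
    {"gripper": 0.2,"translation": [0,0,0.001],"yaw": 0},
    {"gripper": 0.2,"translation": [0,0,0.002],"yaw": 0},
    {"gripper": 0.2,"translation": [0,0,0.002],"yaw": 0}
  ]
}}

```text
clock: 7.77
ee_pos: [0.6141, -0.2245, 0.0123]
tool_rot: [0.818, 0.575, 0.0, 0.0]
contact_force: [-0.0, 0.9, -0.5]
gripper_width: 0.0338
gripper_force: 60.4
```

>>> {"method": "apply_moves", "body": {
  "steps": [
    {"gripper": 0.2,"translation": [0,0,0.001],"yaw": 0},
    {"gripper": 0.2,"translation": [0,0,0.002],"yaw": 0},
    {"gripper": 0.2,"translation": [0,0,0.002],"yaw": 0}
  ]
}}

```text
clock: 8.02
ee_pos: [0.6139, -0.2243, 0.0099]
tool_rot: [0.818, 0.575, -0.0, -0.0]
contact_force: [0.1, 0.0, 0.1]
gripper_width: 0.0338
gripper_force: 60.4
```

>>> {"method": "apply_moves", "body": {
  "steps": [
    {"gripper": 0.2,"translation": [0,0,0.001],"yaw": 0},
    {"gripper": 0.2,"translation": [0,0,0.0015],"yaw": 0},
    {"gripper": 0.2,"translation": [0,0,0.0015],"yaw": 0}
  ]
}}

```text
clock: 8.27
ee_pos: [0.6141, -0.2245, 0.0093]
tool_rot: [0.818, 0.575, -0.0, 0.0]
contact_force: [-2.5, -0.3, 5.0]
gripper_width: 0.0334
gripper_force: 61.0
```

Contact is at 5 N and the plate is on the ribs. Releasing and rising.

>>> {"method": "apply_moves", "body": {
  "steps": [
    {"gripper": 0.45,"translation": [0,0,0],"yaw": 0},
    {"gripper": 0.6,"translation": [0,0,0],"yaw": 0},
    {"gripper": 0.65,"translation": [0,0,0],"yaw": 0},
    {"gripper": 0.65,"translation": [0,0,0],"yaw": 0},
    {"gripper": 0.65,"translation": [0,0,-0.01],"yaw": 0},
    {"gripper": 0.65,"translation": [0,0,-0.03],"yaw": 0},
    {"gripper": 0.65,"translation": [0,0,-0.05],"yaw": 0},
    {"gripper": 0.65,"translation": [0,0,-0.05],"yaw": 0},
    {"gripper": 0.65,"translation": [0,0,-0.05],"yaw": 0}
  ]
}}

```text
clock: 9.02
ee_pos: [0.6157, -0.2252, 0.0614]
tool_rot: [0.818, 0.575, 0.001, 0.002]
contact_force: [-0.3, 0.5, -0.4]
gripper_width: 0.0554
gripper_force: 0.0
```

```bash
python3 plan.py .4477 -.0935 .03 -19.8
```

```text
tcp [ 0.6157 -0.2252  0.0614] toolY -19.84 shift [ 0.0669 -0.2029  0.0305] yaw -0.04 t 9.0167 F [-0.28  0.49 -0.38] w 0.0554 0.0187 tilt [-4.0e-04  4.4e-03 -1.0e+00]
```

>>> {"method": "apply_moves", "body": {
  "steps": [
    {"gripper": 0.75,"translation": [0.01,-0.03,0],"yaw": 0},
    {"gripper": 0.75,"translation": [0.02,-0.06,0],"yaw": 0},
    {"gripper": 0.75,"translation": [0.03,-0.09,0],"yaw": 0},
    {"gripper": 0.75,"translation": [0.04,-0.12,0],"yaw": 0},
    {"gripper": 0.75,"translation": [0.05,-0.15,0],"yaw": 0},
    {"gripper": 0.75,"translation": [0.06,-0.18,0],"yaw": 0},
    {"gripper": 0.75,"translation": [0.0665,-0.201,0],"yaw": 0},
    {"gripper": 0.75,"translation": [0.0665,-0.201,0.02],"yaw": 0},
    {"gripper": 0.75,"translation": [0.0665,-0.201,0.04],"yaw": 0},
    {"gripper": 0.75,"translation": [0.0665,-0.201,0.055],"yaw": 0},
    {"gripper": 0.75,"translation": [0.0665,-0.201,0.055],"yaw": 0},
    {"gripper": 0.75,"translation": [0.0665,-0.201,0.055],"yaw": 0}
  ]
}}

```text
clock: 10.02
ee_pos: [0.446, -0.0931, 0.0026]
tool_rot: [0.818, 0.575, -0.001, -0.001]
contact_force: [-0.0, -0.7, 0.6]
gripper_width: 0.0638
gripper_force: 0.0
```

```bash
python3 plan.py .4477 -.0935 -.022 -19.8; python3 - <<'E'
from m import *
im,_=snap("side","s5"); cv2.imwrite("pics/s5c.png",cv2.resize(im[180:400,230:470],None,fx=2.5,fy=2.5,interpolation=cv2.INTER_CUBIC)[:,:,::-1])
im,_=snap("top","t5"); c=env.get_calibration("top")
try: print(rect(c,blob(masks(im)["white"],(448,151)),.043))
except Exception as e: print(e)
E
```

```text
tcp [ 0.446  -0.0931  0.0026] toolY -19.83 shift [0.0002 0.0018 0.0246] yaw -0.03 t 10.0167 F [-0.01 -0.73  0.58] w 0.0638 0.0187 tilt [-1.0e-04 -3.3e-03 -1.0e+00]
[ 6.1380e-01 -2.2760e-01  1.0900e-01  3.4800e-02  7.0016e+01]
```

View pics/s5c.png

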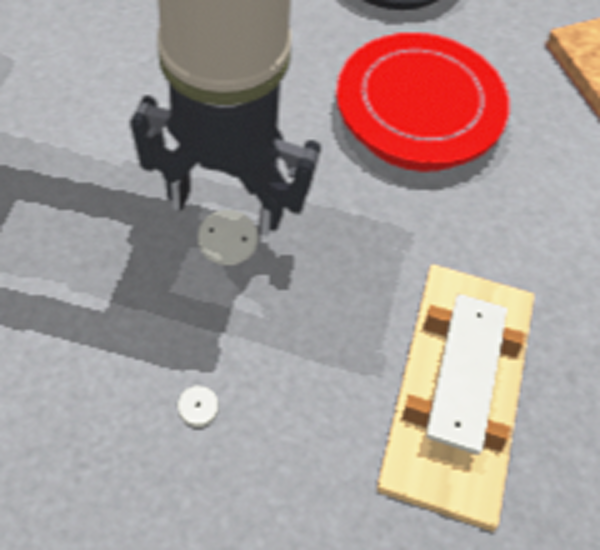

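The oblong lies on both ribs, centred to about 4 mm and aligned to within 0.2°. The gripper is over the rosette, at crop (228,237), with the fingers on either side. Descending and gripping.

>>> {"method": "apply_moves", "body": {
  "steps": [
    {"gripper": 0.75,"translation": [0,0.001,0.01],"yaw": 0},
    {"gripper": 0.75,"translation": [0,0.001,0.02],"yaw": 0},
    {"gripper": 0.75,"translation": [0,0.001,0.026],"yaw": 0},
    {"gripper": 0.75,"translation": [0,0.001,0.029],"yaw": 0},
    {"gripper": 0.75,"translation": [0,0.001,0.031],"yaw": 0},
    {"gripper": 0.75,"translation": [0,0.001,0.031],"yaw": 0},
    {"gripper": 0.6,"translation": [0,0.001,0.031],"yaw": 0},
    {"gripper": 0.5,"translation": [0,0.001,0.031],"yaw": 0},
    {"gripper": 0.4,"translation": [0,0.001,0.031],"yaw": 0},
    {"gripper": 0.35,"translation": [0,0.001,0.031],"yaw": 0},
    {"gripper": 0.35,"translation": [0,0.001,0.031],"yaw": 0}
  ]
}}

```text
clock: 11.03
ee_pos: [0.449, -0.0942, -0.0264]
tool_rot: [0.818, 0.575, 0.0, 0.0]
contact_force: [-2.7, 0.4, 5.0]
gripper_width: 0.0444
gripper_force: 60.3
```

>>> {"method": "apply_moves", "body": {
  "steps": [
    {"gripper": 0.35,"translation": [0,0,-0.01],"yaw": 0},
    {"gripper": 0.35,"translation": [0,0,-0.03],"yaw": 0},
    {"gripper": 0.35,"translation": [0,0,-0.05],"yaw": 0},
    {"gripper": 0.35,"translation": [0,0,-0.07],"yaw": 0},
    {"gripper": 0.35,"translation": [0,0,-0.09],"yaw": 0},
    {"gripper": 0.35,"translation": [0,0,-0.09],"yaw": 0},
    {"gripper": 0.35,"translation": [0,0,-0.09],"yaw": 0}
  ]
}}

```text
clock: 11.62
ee_pos: [0.45, -0.0945, 0.0648]
tool_rot: [0.818, 0.575, 0.001, 0.002]
contact_force: [0.4, 0.4, 0.1]
gripper_width: 0.0447
gripper_force: 61.2
```

```bash
python3 plan.py .6236 .2265 .065 -19.8; python3 - <<'E'
from h import *
im,_=snap("side","s6"); cv2.imwrite("pics/s6c.png",cv2.resize(im[150:320,250:420],None,fx=3,fy=3,interpolation=cv2.INTER_CUBIC)[:,:,::-1])
E
```

```text
tcp [ 0.45   -0.0945  0.0648] toolY -19.83 shift [0.3608 0.0544 0.    ] yaw -0.03 t 11.6167 F [0.42 0.44 0.14] w 0.0447 0.0187 tilt [ 1.0e-04  4.2e-03 -1.0e+00]
```

View pics/s6c.png

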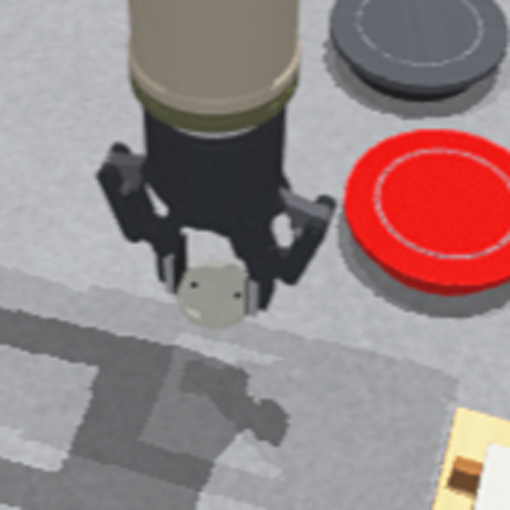

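The rosette is held between the pads, disc centre at crop (213,296), and looks level. Carrying it to the turntable.

>>> {"method": "apply_moves", "body": {
  "steps": [
    {"gripper": 0.35,"translation": [0.015,0.002,-0.01],"yaw": 0},
    {"gripper": 0.35,"translation": [0.045,0.007,-0.01],"yaw": 0},
    {"gripper": 0.35,"translation": [0.08,0.012,-0.01],"yaw": 0},
    {"gripper": 0.35,"translation": [0.115,0.017,-0.01],"yaw": 0},
    {"gripper": 0.35,"translation": [0.15,0.023,-0.01],"yaw": 0},
    {"gripper": 0.35,"translation": [0.185,0.028,-0.01],"yaw": 0},
    {"gripper": 0.35,"translation": [0.22,0.033,-0.01],"yaw": 0},
    {"gripper": 0.35,"translation": [0.255,0.038,-0.01],"yaw": 0},
    {"gripper": 0.35,"translation": [0.29,0.044,-0.01],"yaw": 0},
    {"gripper": 0.35,"translation": [0.32,0.048,-0.01],"yaw": 0},
    {"gripper": 0.35,"translation": [0.345,0.052,-0.01],"yaw": 0},
    {"gripper": 0.35,"translation": [0.36,0.055,-0.01],"yaw": 0}
  ]
}}

```text
clock: 12.67
ee_pos: [0.6218, 0.2285, 0.0705]
tool_rot: [0.818, 0.575, -0.001, -0.001]
contact_force: [0.2, 0.6, 0.2]
gripper_width: 0.0446
gripper_force: 61.2
```

>>> {"method": "apply_moves", "body": {
  "steps": [
    {"gripper": 0.35,"translation": [0,0,0],"yaw": 0},
    {"gripper": 0.35,"translation": [0,0,0.01],"yaw": 0},
    {"gripper": 0.35,"translation": [0,0,0.02],"yaw": 0},
    {"gripper": 0.35,"translation": [0,0,0.03],"yaw": 0},
    {"gripper": 0.35,"translation": [0,0,0.04],"yaw": 0},
    {"gripper": 0.35,"translation": [0,0,0.04],"yaw": 0},
    {"gripper": 0.35,"translation": [0,0,0.04],"yaw": 0}
  ]
}}

```text
clock: 13.25
ee_pos: [0.6211, 0.2251, 0.031]
tool_rot: [0.819, 0.574, -0.001, -0.0]
contact_force: [-0.1, -0.5, -0.3]
gripper_width: 0.0446
gripper_force: 61.2
```

```bash
python3 plan.py .6236 .2265 .012 -19.8
```

```text
tcp [0.6211 0.2251 0.031 ] toolY -19.88 shift [0.0022 0.0019 0.019 ] yaw -0.08 t 13.25 F [-0.12 -0.52 -0.3 ] w 0.0446 0.0187 tilt [-0.0017 -0.0023 -1.    ]
```

Expected contact is around a reported z of 0.009.

>>> {"method": "apply_moves", "body": {
  "steps": [
    {"gripper": 0.35,"translation": [0.001,0.001,0.006],"yaw": 0},
    {"gripper": 0.35,"translation": [0.001,0.001,0.012],"yaw": 0},
    {"gripper": 0.35,"translation": [0.001,0.001,0.016],"yaw": 0},
    {"gripper": 0.35,"translation": [0.001,0.001,0.019],"yaw": 0},
    {"gripper": 0.35,"translation": [0.001,0.001,0.02],"yaw": 0},
    {"gripper": 0.35,"translation": [0.001,0.001,0.02],"yaw": 0}
  ]
}}

```text
clock: 13.75
ee_pos: [0.6233, 0.2266, 0.0122]
tool_rot: [0.818, 0.575, -0.0, -0.0]
contact_force: [-0.0, -0.9, -0.6]
gripper_width: 0.0443
gripper_force: 61.2
```

>>> {"method": "apply_moves", "body": {
  "steps": [
    {"gripper": 0.35,"translation": [0,0,0.001],"yaw": 0},
    {"gripper": 0.35,"translation": [0,0,0.0015],"yaw": 0},
    {"gripper": 0.35,"translation": [0,0,0.0015],"yaw": 0}
  ]
}}

```text
clock: 14.0
ee_pos: [0.6238, 0.2267, 0.0114]
tool_rot: [0.818, 0.575, 0.0, 0.0]
contact_force: [0.4, 0.3, -0.9]
gripper_width: 0.0445
gripper_force: 61.2
```

>>> {"method": "apply_moves", "body": {
  "steps": [
    {"gripper": 0.35,"translation": [0,0,0.001],"yaw": 0},
    {"gripper": 0.35,"translation": [0,0,0.0015],"yaw": 0},
    {"gripper": 0.35,"translation": [0,0,0.0015],"yaw": 0}
  ]
}}

```text
clock: 14.25
ee_pos: [0.6236, 0.2266, 0.0096]
tool_rot: [0.818, 0.575, -0.0, -0.0]
contact_force: [0.1, 0.4, -1.1]
gripper_width: 0.0442
gripper_force: 61.2
```

>>> {"method": "apply_moves", "body": {
  "steps": [
    {"gripper": 0.35,"translation": [0,0,0.001],"yaw": 0},
    {"gripper": 0.35,"translation": [0,0,0.001],"yaw": 0},
    {"gripper": 0.35,"translation": [0,0,0.001],"yaw": 0}
  ]
}}

```text
clock: 14.5
ee_pos: [0.6237, 0.2266, 0.0087]
tool_rot: [0.818, 0.575, 0.0, 0.0]
contact_force: [0.2, -0.6, -0.4]
gripper_width: 0.0449
gripper_force: 61.2
```

>>> {"method": "apply_moves", "body": {
  "steps": [
    {"gripper": 0.35,"translation": [0,0,0.001],"yaw": 0},
    {"gripper": 0.35,"translation": [0,0,0.0015],"yaw": 0},
    {"gripper": 0.35,"translation": [0,0,0.0015],"yaw": 0}
  ]
}}

```text
clock: 14.75
ee_pos: [0.6237, 0.2266, 0.0086]
tool_rot: [0.818, 0.575, 0.0, 0.0]
contact_force: [-5.3, -1.5, 9.9]
gripper_width: 0.0441
gripper_force: 62.5
```

Contact is at 10 N, so the rosette is on the turntable. Releasing and rising.

>>> {"method": "apply_moves", "body": {
  "steps": [
    {"gripper": 0.55,"translation": [0,0,-0.001],"yaw": 0},
    {"gripper": 0.7,"translation": [0,0,-0.001],"yaw": 0},
    {"gripper": 0.8,"translation": [0,0,-0.001],"yaw": 0},
    {"gripper": 0.8,"translation": [0,0,-0.001],"yaw": 0},
    {"gripper": 0.8,"translation": [0,0,-0.02],"yaw": 0},
    {"gripper": 0.8,"translation": [0,0,-0.05],"yaw": 0},
    {"gripper": 0.8,"translation": [0,0,-0.08],"yaw": 0},
    {"gripper": 0.8,"translation": [0,0,-0.11],"yaw": 0},
    {"gripper": 0.8,"translation": [0,0,-0.12],"yaw": 0}
  ]
}}

```text
clock: 15.5
ee_pos: [0.6263, 0.2274, 0.1331]
tool_rot: [0.818, 0.575, 0.003, 0.001]
contact_force: [-0.3, 0.4, 1.7]
gripper_width: 0.0683
gripper_force: 0.0
```

>>> {"method": "apply_moves", "body": {
  "steps": [
    {"gripper": 0.8,"translation": [0.02,-0.03,0],"yaw": 0},
    {"gripper": 0.8,"translation": [0.01,-0.06,0],"yaw": 0},
    {"gripper": 0.8,"translation": [0,-0.09,0],"yaw": 0},
    {"gripper": 0.8,"translation": [0,-0.12,0],"yaw": 0},
    {"gripper": 0.8,"translation": [0,-0.15,0],"yaw": 0},
    {"gripper": 0.8,"translation": [0,-0.18,0],"yaw": 0},
    {"gripper": 0.8,"translation": [0,-0.2,0],"yaw": 0},
    {"gripper": 0.8,"translation": [0,-0.2,0],"yaw": 0},
    {"gripper": 0.8,"translation": [0,-0.2,0],"yaw": 0}
  ]
}}

```text
clock: 16.25
ee_pos: [0.4349, 0.2948, 0.127]
tool_rot: [0.818, 0.575, 0.0, 0.0]
contact_force: [0.1, -0.6, -0.8]
gripper_width: 0.0682
gripper_force: 0.0
```

```bash
python3 - <<'E'
from m import *
im,_=snap("top","t7"); c=env.get_calibration("top"); M=masks(im)["white"]
for uv in((448,151),(268,145)):
  try: print(rect(c,blob(M,uv),.043))
  except Exception as e: print(e)
snap("side","s7"); print(env.read_state()["clock"])
E
```

```text
[ 6.13600e-01 -2.27500e-01  1.09000e-01  3.49000e-02  7.02975e+01]
[6.23500e-01 2.25100e-01 4.42000e-02 4.41000e-02 6.45344e+01]
16.35
```

View pics/s7.png

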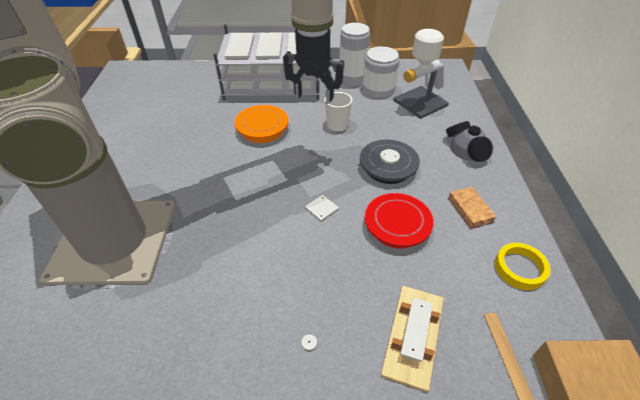

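The rosette lies in the middle of the dark turntable, side pixel (390,156), within 1 mm of its centre. The oblong lies on both ribs at (417,329), and the arm is clear of everything.

```bash
python3 -c "
from bench import env
print(env.job_done())"
```

```text
the job is handed in; nothing more can be done
None
```

Job handed in at about 16 s of the 51 s allowed: by the top camera the rosette lies about 1 mm off the turntable's centre and the oblong about 4 mm off the rest's centre, aligned to within 0.2° on both ribs; the hand-in returned no verdict.

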